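Set the spouted pail to drain

TASK

The small pail with the pouring spout has to drain. Lift it by its bail handle, carry it upright with the collar still inside, and set it down gently on the drip tray, inside the ring on the tray's floor, with its spout pointing to the tray's drain channel. Let go of it, and leave the other pail and the loose things on the bench where they are.

Things in the scene. Friction and masses are not known exactly. Their poses are not given: they have to be found in the camera images.
- spout_pail: small round bare-steel pail with a V-shaped pouring spout, 0.47 kg with its bail, plus the collar lying in it. Foot 96 mm, rim 116 mm across, 85 mm high, wall 3 mm, inner floor 4 mm up. Origin: centre of the underside, z up the axis. The spout sticks out of the upper wall along the pail's own -x, to 88 mm from the axis; the bail's two pivots lie on its y axis, 76 mm up, 65 mm to either side.
- bail: the spouted pail's swinging wire bail with a round wooden grip, 18 mm thick, 76 mm long, parallel to the pail's y axis; pinch it from above. Origin: on the pivot line, 76 mm above the pail's underside; z runs to the grip, y along it. It swings up to 0.45 rad either way from upright with light friction (0.02 Nm), stays where it is left, and starts leaning by up to 0.3 rad.
- bail_grip (a point): centre of the bail's wooden grip, 92 mm from the pivot line; with the bail upright it is on the pail's axis, 168 mm above the pail's underside
- spout_tip (a point): point of the pouring spout, 88 mm from the pail's axis along its -x and 83 mm above its underside
- collar: small flanged steel collar, 32 mm across, 22 mm high, 0.2 kg, lying loose in the spouted pail. Origin: centre of its underside
- tray: square grey sheet-metal drip tray, 200 x 200 mm, fixed to the bench; floor 4 mm thick, rim 14 mm high. In the middle of its -x side the rim has a 50 mm gap that goes on as a short drain channel outward to 143 mm from the centre. Origin: centre of the underside, x and y along its sides, z up; the drain channel points along its own -x.
- tray_seat (a point): centre of the ring on the tray's floor, on the floor's surface (4 mm above the bench). The ring is a fine dark line 140 mm across.
- drain_mouth (a point): outer end of the drain channel, 143 mm from the tray's centre along its -x
- plain_pail: second pail of the same size and make but without spout, empty, its bail upright; leave it. Origin: centre of the underside
- spare_collar: loose flanged steel collar, 50 mm across and 22 mm high, on the bench; leave it. Origin: centre of the underside
- spanner: steel open-ended spanner, 227 mm long, lying on the bench at the back; leave it. Origin: centre of the underside

How it is judged (in metres and radians):
On the way:
1. the spouted pail is clear of the bench, hanging from its bail in the gripper (height (world z) of spout_pail above 0.025 m and contact force between the fingers and bail above 0.5 N), for 0.2 s.
At the end, for the whole second after the job is handed in: The spouted pail stands upright (within 0.08 rad) and at rest on the tray's floor, its foot inside the ring (pail centre within 21 mm of the ring's centre), its spout pointing the way of the drain channel within 0.26 rad (15 degrees), with the collar inside it, and released (horizontal distance between spout_pail and tray_seat below 0.021 m and z of spout_pail in the frame of tray_seat below 0.005 m and angle between spout_pail's own z axis and vertical below 0.08 rad and angle between the x axis of spout_pail and the x axis of tray, either way round below 0.26 rad and x of spout_tip in the frame of tray below -0.03 m and horizontal distance between collar and spout_pail below 0.05 m and z of collar in the frame of spout_pail between -0.005 and 0.05 m and linear speed of spout_pail below 0.02 m/s); the robot touches nothing.
It fails at once if the spouted pail is tipped more than 0.6 rad (angle between spout_pail's own z axis and vertical above 0.6 rad).
It fails at once if the spouted pail is banged on the tray (over 80 N) (contact force between spout_pail and tray above 80 N).
It fails at once if the spouted pail is dropped: let go more than 12 mm above the tray's floor (horizontal distance between spout_pail and tray_seat below 0.1 m and z of spout_pail in the frame of tray_seat above 0.012 m and contact force between the fingers and spout_pail below 0.05 N).
It fails at once if the other pail is moved more than 40 mm or tipped (distance of plain_pail from where it was at the start of the episode above 0.04 m or angle between plain_pail's own z axis and vertical above 0.6 rad).
It fails at once if the spare collar or the spanner is moved more than 40 mm (distance of any of spare_collar, spanner from where it was at the start of the episode above 0.04 m).
It also fails if it takes over 38 s, if anything falls off the work surface, if the arm or the gripper's body presses on something with over 40 N, if the wrist force passes 120 N, or if a joint passes its speed limit or range.

ROBOT

A 6-joint arm with a two-finger parallel gripper is mounted at the origin on a cart in front of the work surface, level with it; the furniture and walls round the work are solid. World frame = base frame: x ahead of the robot, y to its left, z up, the work surface at z = 0. Lengths are in m, angles in degrees, forces in N, time in s.
With the tool pointing down it reaches from about 0.4 to 0.825 m from the base axis. Payload 7 kg.
Tool frame: the origin (TCP) lies on the front face of the gripper's body, between the roots of the fingers; the fingertips stand 66 mm ahead of it and the grasp point (between the pads) lies 47 mm ahead of it; z points along the fingers, y is the line along which they close (so a half turn about z gives the same grasp; the last joint's range is limited). The gripper opens to 88 mm and grips with 3 to 60 N. Pads are 19 mm wide; open, the fingers measure 130 mm over their backs; the gripper's body (78 mm by 193 mm) begins 47 mm behind the grasp point.
Start: joints at [-50.988, 20.546, 0.682, 0, -70.136, -16.507], TCP at [0.258, -0.624, 0.292] pointing down, gripper open.
Joint ranges: [-176.03, 176.03], [-82.01, 121.73], [-58.28, 71.71], [-173.87, 95.51], [-174.79, -0.11], [-173.66, 173.66]. Speed limits (degrees/s): [136.94, 136.94, 172.46, 180, 180, 180].

INTERFACE

Orientations are given as [roll, pitch, yaw] about the fixed x, y, z axes, in that order (R = Rz(yaw) Ry(pitch) Rx(roll)).
In Python, from plant import ctrl gives the robot as it stands.
- The arm moves only by the tool send_rows, never from a script. Its argument "deltas" is a list of rows, each a list of 2 entries, a list of its own where there are three numbers: the shift along the tool's x, y, z each as a share of 800 mm, from -1 to 1, then the turn about the tool's z as a share of 90 degrees, from -1 to 1. A call has exactly 5 rows; each row is the pose to reach, as a shift and turn from the pose commanded when the call began, along the tool's axes at that moment; what a row does not reach only later rows make up. A row lasts 1/12 s, in which the tool goes at most 41.7 mm and 7.16 degrees, less where a joint would pass 70% of its speed; a pose out of reach is approached as far as the arm can. A call with a number of a shift or a turn outside -1 to 1 is refused whole. A call with a gripper value outside its range is refused whole. "gripper" is the opening, from 0 (shut) to 1 (fully open), set as the call begins (left out, the last holds). The fingers move at their own pace and stop on an object; the grip force is fixed at half the most. Time passes only in rows, so rows that repeat a pose let the fingers close, or fill a call up. It gives the time, the measured TCP pose, the force, the opening and the grip force at its end, in the units of the state.
- ctrl.get_obs(): the state, without advancing time (a new reading comes with each control period).
- ctrl.snapshot(name): name is "scene" or "top" or "wrist"; returns a dict with "color" (400x640x3 uint8, red, green, blue), "vertical_fov" (degrees; the focal length in pixels is half the picture's height over the tangent of half this angle, whatever the lens; pixels are square), "cx", "cy" (the principal point, pixels), "k1" (the pictures are not rectified: a ray, as slopes to the right and down, at radius r is drawn at 1 + k1 r^2 times it, then the intrinsics apply), "rvec" (rotation vector, rad) and "tvec" (3), from world to camera coordinates, as OpenCV has them. Camera axes: x right, y down, z forward; pixel columns grow to the right and rows downward; lengths in m; the calibration is good to about 2 mm. A picture is of the moment at which its call begins. There is no depth.
- ctrl.close_job(): hands the job in; it is judged then, once.
Trained networks look in a picture, given as the dict that the camera call returned (one of the last four; its "shot" number tells which), for a name from the list of things; names that differ only in an ending like _2 or _b are one class to them, and where a whole thing is asked for, a point or a joint stands for the part that bears it (a point fixed in the world has none). Each returns a list of dicts, best first, with "conf" (0 to 1); they miss things now and then, are a little off and sometimes report something else, mostly with a low value. They report only what shows in the picture. A call takes as long as a camera call.
- ctrl.boxes_of(picture, thing): "xy" ([column, row] as shares, 0 to 1, of the picture: columns of its width, rows of its height, amid what is visible of it).
- ctrl.cut_out(picture, thing): "pixels" (400x640 bool, what is visible of it) and "xy" ([column, row] as shares, 0 to 1, of the picture: columns of its width, rows of its height, amid what is visible of it).
The state is a dict: "clock": time; "joint_pos": joint angles; "qvel": joint speeds; "tau": joint torques, N m; "tool_pos": TCP position; "orientation": TCP orientation; "force": force on the tool from outside, world axes, zero at the start; "moment": the same for the moment, N m; "opening": finger opening in m; "gripper_force": force on a finger pad.
Only numpy, scipy, OpenCV 4.12 (cv2) and the standard library are available. Lean on these libraries where they do the work, as an engineer would, in place of code of your own. Each camera call takes 0.05 s, during which the arm holds its last target. There are 200 camera calls.

## Working session

There is one attempt and no reset: what is moved stays moved. The work goes in short steps, Python scripts to look and compute and a tool call to move; the robot and the scene stay as the last step left them, time stands still between calls to the robot, and variables do not carry over. Pictures are saved under pics/ and viewed, at most 10 in all, crops included, and the job is handed in when it is done.

Besides the shell and the picture viewer there is one more tool, called after "Emit:" by a JSON object that holds its "name" and its "arguments". send_rows: Moves the arm, as the interface text tells. Shift numbers are shares of 800 mm and turn numbers shares of 90 degrees, none past 1 either way. Its arguments: {"type":"object","properties":{"deltas":{"type":"array","items":{"type":"array"}},"gripper":{"type":"number"}},"required":["deltas"]}

```bash
mkdir -p pics
cat > h.py <<'E'
import numpy as np, cv2
from plant import ctrl
from scipy.spatial.transform import Rotation as Ro
def K(s):
    f=200/np.tan(np.radians(s["vertical_fov"])/2); return np.array([[f,0,s["cx"]],[0,f,s["cy"]],[0,0,1]])
def ray(s,px):
    d=np.array([s["k1"],0,0,0,0],float)
    u=cv2.undistortPoints(np.array(px,float).reshape(-1,1,2),K(s),d).reshape(-1,2)
    R=cv2.Rodrigues(np.array(s["rvec"],float))[0]
    return -R.T@np.array(s["tvec"]).ravel(), np.c_[u,np.ones(len(u))]@R
def onz(s,px,z):
    o,d=ray(s,px); return o+d*((z-o[2])/d[:,2])[:,None]
def proj(s,P):
    return cv2.projectPoints(np.array(P,float).reshape(-1,1,3),np.array(s["rvec"],float),np.array(s["tvec"],float),K(s),np.array([s["k1"],0,0,0,0],float))[0].reshape(-1,2)
def tri(obs):
    A=np.zeros((3,3));b=np.zeros(3)
    for s,px in obs:
        o,d=ray(s,[px]);d=d[0]/np.linalg.norm(d[0]);M=np.eye(3)-np.outer(d,d);A+=M;b+=M@o
    return np.linalg.solve(A,b)
def save(s,n): cv2.imwrite(f"pics/{n}.png",s["color"][:,:,::-1])
WH=np.array([640,400])
E
python3 - <<'E'
from h import *
print(ctrl.get_obs())
S={n:ctrl.snapshot(n) for n in ("scene","top")}
for n,s in S.items():
    save(s,n+"0"); print(n,-cv2.Rodrigues(np.array(s["rvec"],float))[0].T@np.array(s["tvec"]).ravel(),s["k1"])
    for t in ("spout_pail","bail","bail_grip","spout_tip","collar","tray","tray_seat","drain_mouth","plain_pail","spare_collar","spanner"):
        print(n,t,[(np.round(np.array(r["xy"])*WH,1),round(r["conf"],2)) for r in ctrl.boxes_of(s,t)][:3])
cv2.imwrite("pics/both.png",np.vstack([cv2.resize(S[n]["color"][:,:,::-1],(480,300)) for n in S]))
E
```

```text
{'clock': 0.0, 'joint_pos': array([-5.09870828e+01,  2.05937792e+01,  6.31496811e-01, -2.08358998e-02,
       -7.01368719e+01, -1.65066463e+01]), 'qvel': array([-0.00370321,  0.00182561,  0.01234486,  0.0560494 , -0.02767614,
       -0.0228721 ]), 'tau': array([-5.29430527e-04, -5.82710767e+01,  2.93052489e+01,  6.99719936e+00,
        6.86201442e-03, -1.89696289e-04]), 'tool_pos': array([ 0.25820389, -0.62322694,  0.2911766 ]), 'orientation': array([ 1.79899367e+02, -9.39578812e-03, -1.57500817e+02]), 'force': array([-0.34647642, -0.11753128,  0.80167136]), 'moment': array([0.0198648 , 0.00478367, 0.02412538]), 'gripper_force': 0.0, 'opening': 0.08757126232848142}
scene [-0.38348497  0.34875105  0.64606186] -0.0799696950230295
scene spout_pail [(array([393.7, 200.1]), 0.57)]
scene bail [(array([228.8, 230.9]), 0.25)]
scene bail_grip [(array([295.7, 244.1]), 0.42)]
scene spout_tip [(array([395.9, 204.6]), 0.85), (array([449.3, 224.5]), 0.32)]
scene collar []
scene tray [(array([296.4, 246.2]), 0.57)]
scene tray_seat [(array([294. , 243.9]), 0.84), (array([223.4, 261.5]), 0.46)]
scene
[... 235 characters left out ...]
523 -0.0947519   1.37705114] 0.019413380521847646
top spout_pail [(array([388.3, 203.7]), 0.96)]
top bail [(array([386.7, 201.8]), 0.49)]
top bail_grip [(array([385. , 203.6]), 0.73), (array([198. , 242.9]), 0.56)]
top spout_tip [(array([384.6, 204.3]), 0.8), (array([294.8, 233.4]), 0.19)]
top collar [(array([294.7, 232.2]), 0.75), (array([383.7, 211. ]), 0.62)]
top tray [(array([295.5, 231.4]), 0.91)]
top tray_seat [(array([296. , 234.3]), 0.91)]
top drain_mouth [(array([298.7, 235.1]), 0.7)]
top plain_pail [(array([196.7, 243.8]), 0.78), (array([388. , 206.8]), 0.31)]
top spare_collar [(array([444.4, 252. ]), 0.58), (array([294.7, 233.9]), 0.31)]
top spanner [(array([222.3, 164.7]), 0.88)]
```

Run:
```python
import cv2
t=cv2.imread("pics/top0.png"); cv2.imwrite("pics/topc.png",cv2.resize(t[130:310,150:470],(800,450),interpolation=cv2.INTER_CUBIC))
t=cv2.imread("pics/scene0.png"); cv2.imwrite("pics/scc.png",cv2.resize(t[130:310,150:470],(800,450),interpolation=cv2.INTER_CUBIC))
```

```text
(no output)
```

View pics/topc.png

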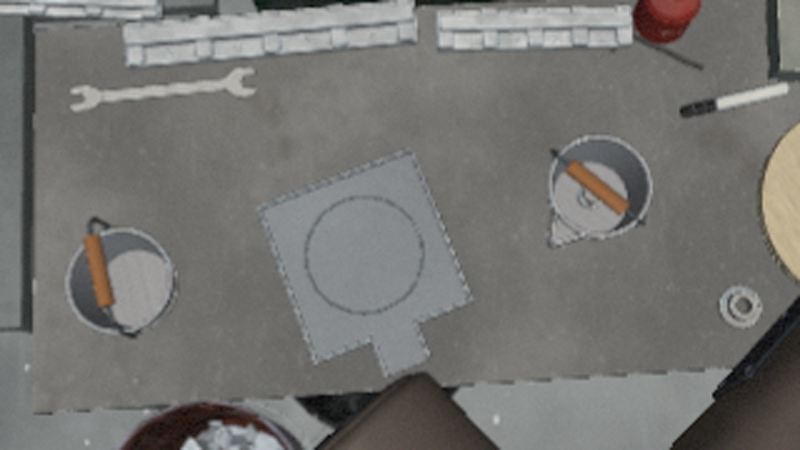

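View pics/scc.png

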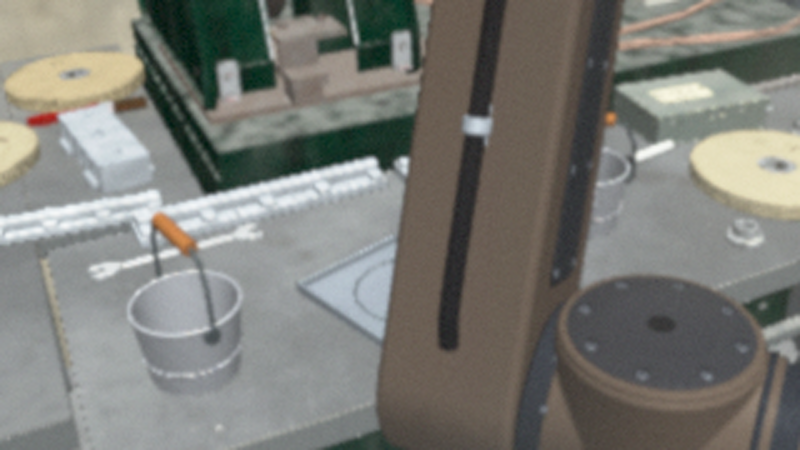

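The top crop shows the spouted pail at full-image px (390,205), with its spout pointing lower-left to about (372,228). Its grip runs from (378,197) to (400,213). The tray ring is at (296,232) and the channel end is near (311,277). The plain pail is at (199,242). In the scene view the arm hides the spouted pail.

Run:
```python
from h import *
s=ctrl.snapshot("top")
c=lambda x,y:[150+x/2.5,130+y/2.5]
# orange grip mask
im=s["color"].astype(int); m=((im[:,:,0]-im[:,:,2])>50)
n,l,st,ce=cv2.connectedComponentsWithStats(m.astype(np.uint8))
for i in range(1,n):
    if st[i,4]>30: print("orange",ce[i],st[i])
i=min(range(1,n),key=lambda i:np.hypot(*(ce[i]-[389,205])))
(gc,sz,ang)=cv2.minAreaRect(np.argwhere(l==i)[:,::-1].astype(np.float32)); box=cv2.boxPoints((gc,sz,ang)); print("grip",gc,sz,ang)
g=onz(s,[gc],0.165)[0]; e=onz(s,box,0.165); print("grip xyz",g); print(e[:,:2])
rim=onz(s,[c(549,187),c(652,187),c(600,136),c(600,240)],0.085); print("rim",rim, np.linalg.norm(rim[0]-rim[1]),np.linalg.norm(rim[2]-rim[3]))
print("rimc",(rim[0]+rim[1])/2,(rim[2]+rim[3])/2)
tip=onz(s,[c(553,246)],0.083)[0];print("tip",tip)
cor=onz(s,[c(263,208),c(408,153),c(471,298),c(316,362)],0.014);print("tray corners",cor[:,:2],cor.mean(0))
ring=onz(s,[c(306,255),c(424,255),c(365,196),c(365,314)],0.004);print("ring",(ring[0]+ring[1])/2,(ring[2]+ring[3])/2,np.linalg.norm(ring[0]-ring[1]),np.linalg.norm(ring[2]-ring[3]))
dm=onz(s,[c(388,377),c(430,354)],0.008);print("drain",dm)
sc=onz(s,[c(740,306)],0.02);print("spare",sc, "plain",onz(s,[c(120,281)],0.085))
for t in("tray","spout_pail","tray_seat"):
    r=ctrl.cut_out(s,t); 
    if r: k=r[0]["pixels"]; print(t,r[0]["conf"],k.sum(),np.argwhere(k)[:,::-1].mean(0))
```

```text
orange [275.44444444   7.91666667] [272   4   8   7  36]
orange [184.37549407  16.15019763] [166  12  37  10 253]
orange [393.84615385 106.27692308] [389 102  10   9  65]
orange [419.5        128.45343137] [408 105  33  37 408]
orange [388.51655629 204.44370861] [377 195  25  20 151]
orange [629.85239852 227.88560886] [618 218  22  22 271]
orange [188.86419753 237.90123457] [184 224  11  29 162]
orange [ 49.98973134 326.56023881] [   0  273  130  104 8375]
grip (388.5487976074219, 204.4390411376953) (28.267452239990234, 5.309908390045166) 38.65980529785156
grip xyz [ 0.51315429 -0.29936551  0.165     ]
[[ 0.53369712 -0.26717191]
 [ 0.54448122 -0.27706607]
 [ 0.49273881 -0.33135374]
 [ 0.48213566 -0.32143912]]
rim [[ 0.53086025 -0.25894619  0.085     ]
 [ 0.52344807 -0.37594812  0.085     ]
 [ 0.58673033 -0.3225642   0.085     ]
 [ 0.4664572  -0.31109309  0.085     ]] 0.117236486658424 0.1208189280825999
rimc [ 0.52715416 -0.31744716  0.085     ] [ 0.52659376 -0.31682865  0.085     ]
tip [ 0.46327987 -0.25785406  0.083     ]
tray corners [[ 0.5407245   0.07565901]
 [ 0.59714997 -0.10149012]
 [ 0.41753885 -0.16479009]
 [ 0.35477807  0.02063553]] [ 0.47754785 -0.04249642  0.014     ]
ring [ 0.47785047 -0.04261021  0.004     ] [ 0.47860095 -0.04263139  0.004     ] 0.14097503328494201 0.14210545700575766
drain [[ 0.33245453 -0.06182115  0.008     ]
 [ 0.35580886 -0.1124249   0.008     ]]
spare [[ 0.38778449 -0.47790227  0.02      ]] plain [[0.45446467 0.22892208 0.085     ]]
tray 0.72 4871 [296.30486553 234.59002258]
spout_pail 0.74 1426 [388.70126227 205.70687237]
tray_seat 0.95 4738 [296.65386239 234.18805403]
```

```bash
cat > go.py <<'E'
import sys; from h import *
# usage: go.py x y z yaw -> total shares in tool axes
x,y,z,yaw=map(float,sys.argv[1:5]); o=ctrl.get_obs()
R=Ro.from_euler("xyz",o["orientation"],degrees=True)
d=R.inv().apply(np.array([x,y,z])-o["tool_pos"]); t=-((yaw-o["orientation"][2]+180)%360-180)
print("shift",np.round(d/.8,4),"turn",round(t/90,4),"rows>=",np.linalg.norm(d)/.0417,abs(t)/7.16,"clock",o["clock"],o["joint_pos"].round(1))
E
python3 go.py 0.527 -0.317 0.29 -133.3
```

```text
shift [-0.457   0.2255  0.0027] turn -0.2688 rows>= 9.775917203829263 3.3789687451556563 clock 1.4 [-51.   20.5   0.7   0.  -70.1 -16.5]
```

Emit:
{"name": "send_rows", "arguments": {"deltas": [[[-0.023, 0.011, 0], -0.013], [[-0.064, 0.032, 0], -0.038], [[-0.11, 0.054, 0], -0.065], [[-0.155, 0.076, 0], -0.091], [[-0.2, 0.099, 0], -0.118]], "gripper": 1}}

```text
clock: 1.82
tool_pos: [0.3766, -0.4879, 0.2922]
orientation: [-180.0, 0.0, -146.8]
force: [0.6, -0.4, 0.4]
opening: 0.0876
gripper_force: 0.0
```

Emit:
{"name": "send_rows", "arguments": {"deltas": [[[-0.045, 0.022, 0], -0.026], [[-0.09, 0.045, 0], -0.053], [[-0.137, 0.068, 0], -0.08], [[-0.18, 0.089, 0], -0.106], [[-0.2, 0.099, 0], -0.118]]}}

```text
clock: 2.23
tool_pos: [0.4683, -0.3322, 0.2925]
orientation: [-180.0, 0.0, -136.0]
force: [0.3, -0.8, -0.1]
opening: 0.0878
gripper_force: 0.0
```

```bash
python3 - <<'E'
from h import *
s=ctrl.snapshot("wrist"); save(s,"w1"); t=ctrl.snapshot("top"); save(t,"t1"); u=ctrl.snapshot("scene"); save(u,"s1")
cv2.imwrite("pics/m1.png",np.hstack([cv2.imread("pics/w1.png"),])) 
for k in(s,u): print([(np.round(np.array(r["xy"])*WH,1),round(r["conf"],2)) for r in ctrl.boxes_of(k,"bail_grip")][:3])
E
python3 go.py 0.527 -0.317 0.215 -133.3
```

```text
[(array([301.3, 260.4]), 0.93)]
[(array([390.9, 178.1]), 0.73)]
shift [-0.0707 -0.0356  0.0965] turn -0.0328 rows>= 2.3948306487812476 0.4121794535817106 clock 2.4833 [-16.2  11.1 -12.3   0.  -66.6 -30. ]
```

View pics/w1.png

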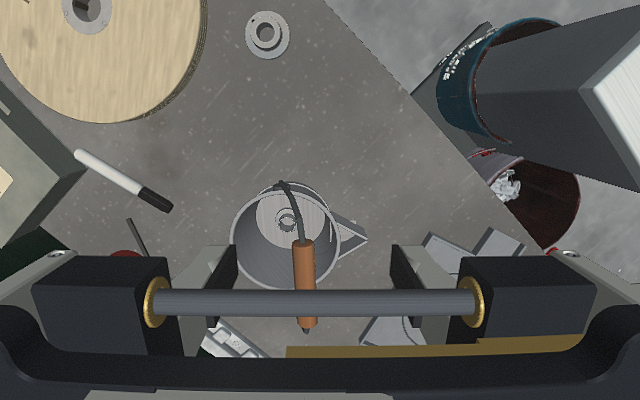

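The wrist picture shows the pail rim spanning cols 231–340 around row 242, the spout tip at (367,240) and the collar at (288,219). The grip runs from (303,240) to (307,330) and leans towards the spout.

Run:
```python
from h import *
s=ctrl.snapshot("wrist")
tip=onz(s,[[367,240]],.083)[0]; r=onz(s,[[231,245],[340,245]],.085); print("tip",tip,"rim",r)
C=np.array([.527,-.317,0]); 
for cand in ([.527,-.317],[.524,-.315],[.530,-.319]):
    a=np.linspace(0,2*np.pi,13)[:-1]; print(cand,proj(s,np.c_[cand[0]+.058*np.cos(a),cand[1]+.058*np.sin(a),0*a+.085]).round(0).tolist())
# left/right extremes fit: rim outer points picked
im=s["color"].astype(int); m=((im[:,:,0]-im[:,:,2])>60).astype(np.uint8); m[:,:270]=0;m[:,335:]=0;m[:230]=0;m[345:]=0
g=np.argwhere(m)[:,::-1]; print("grip top mid rows",[ (r,g[g[:,1]==r][:,0].mean()) for r in(245,260,280,320)])
a=onz(s,[[g[g[:,1]==r][:,0].mean(),r] for r in(245,320)],.1655); print(a, np.degrees(np.arctan2(*(a[1]-a[0])[[1,0]])))
```

```text
tip [ 0.46554324 -0.2560774   0.083     ] rim [[ 0.56948121 -0.35744235  0.085     ]
 [ 0.48898462 -0.27356599  0.085     ]]
[0.527, -0.317] [[251.0, 277.0], [275.0, 289.0], [302.0, 288.0], [325.0, 276.0], [338.0, 254.0], [339.0, 229.0], [324.0, 205.0], [298.0, 192.0], [268.0, 192.0], [244.0, 207.0], [232.0, 231.0], [235.0, 256.0]]
[0.524, -0.315] [[254.0, 277.0], [278.0, 288.0], [305.0, 287.0], [328.0, 275.0], [342.0, 254.0], [342.0, 228.0], [327.0, 205.0], [301.0, 191.0], [271.0, 191.0], [247.0, 206.0], [235.0, 230.0], [238.0, 256.0]]
[0.53, -0.319] [[248.0, 278.0], [272.0, 289.0], [299.0, 289.0], [322.0, 277.0], [335.0, 255.0], [335.0, 229.0], [320.0, 206.0], [294.0, 192.0], [265.0, 193.0], [240.0, 208.0], [229.0, 231.0], [232.0, 257.0]]
grip top mid rows [(245, np.float64(nan)), (260, np.float64(306.0)), (280, np.float64(306.5)), (320, np.float64(308.5))]
[[        nan         nan         nan]
 [ 0.53474164 -0.27469409  0.1655    ]] nan<stdin>:9: RuntimeWarning: Mean of empty slice.
  ret = ret.dtype.type(ret / rcount)
<stdin>:10: RuntimeWarning: Mean of empty slice.
```

Emit:
{"name": "send_rows", "arguments": {"deltas": [[[-0.03, -0.015, 0], -0.02], [[-0.06, -0.03, 0], -0.033], [[-0.071, -0.036, 0], -0.033], [[-0.071, -0.036, 0.02], -0.033], [[-0.071, -0.036, 0.03], -0.033]]}}

```text
clock: 2.95
tool_pos: [0.5272, -0.3175, 0.2665]
orientation: [179.9, -0.0, -133.4]
force: [-0.9, 1.0, -0.5]
opening: 0.0879
gripper_force: 0.0
```

```bash
python3 go.py 0.527 -0.317 0.215 -133.6
```

```text
shift [-0.0003  0.0005  0.0644] turn 0.0025 rows>= 1.2357121984790884 0.03153996393506806 clock 2.95 [-12.9  16.   -9.3  -0.  -64.8 -30.4]
```

Emit:
{"name": "send_rows", "arguments": {"deltas": [[[0, 0, 0.02], 0], [[0, 0, 0.045], 0], [[0, 0, 0.06], 0], [[0, 0, 0.064], 0], [[0, 0, 0.064], 0]]}}

```text
clock: 3.37
tool_pos: [0.5263, -0.3175, 0.2158]
orientation: [179.9, -0.1, -133.4]
force: [-0.4, -0.2, 0.1]
opening: 0.0879
gripper_force: 0.0
```

Emit:
{"name": "send_rows", "arguments": {"deltas": [[[0, 0, 0], 0], [[0, 0, 0], 0], [[0, 0, 0], 0], [[0, 0, 0], 0], [[0, 0, 0], 0]], "gripper": 0.4}}

```text
clock: 3.78
tool_pos: [0.5276, -0.317, 0.2176]
orientation: [-180.0, 0.0, -133.3]
force: [0.5, 0.2, 0.2]
opening: 0.0601
gripper_force: 0.2
```

Emit:
{"name": "send_rows", "arguments": {"deltas": [[[0, 0, 0], 0], [[0, 0, 0], 0], [[0, 0, 0], 0], [[0, 0, 0], 0], [[0, 0, 0], 0]], "gripper": 0}}

```text
clock: 4.2
tool_pos: [0.5275, -0.3169, 0.2169]
orientation: [180.0, -0.0, -133.3]
force: [-0.1, -0.2, 0.3]
opening: 0.0265
gripper_force: 0.1
```

Emit:
{"name": "send_rows", "arguments": {"deltas": [[[0, 0, 0], 0], [[0, 0, 0], 0], [[0, 0, 0], 0], [[0, 0, 0], 0], [[0, 0, 0], 0]]}}

```text
clock: 4.62
tool_pos: [0.5275, -0.3169, 0.2169]
orientation: [180.0, 0.0, -133.3]
force: [0.4, 0.2, 0.7]
opening: 0.0169
gripper_force: 30.0
```

Emit:
{"name": "send_rows", "arguments": {"deltas": [[[0, 0, -0.003], 0], [[0, 0, -0.01], 0], [[0, 0, -0.02], 0], [[0, 0, -0.03], 0], [[0, 0, -0.04], 0]]}}

```text
clock: 5.03
tool_pos: [0.5275, -0.317, 0.2498]
orientation: [180.0, -0.0, -133.3]
force: [0.6, 0.4, -6.9]
opening: 0.0173
gripper_force: 30.0
```

Emit:
{"name": "send_rows", "arguments": {"deltas": [[[0, 0, -0.015], 0], [[0, 0, -0.03], 0], [[0, 0, -0.045], 0], [[0, 0, -0.055], 0], [[0, 0, -0.06], 0]]}}

```text
clock: 5.45
tool_pos: [0.5279, -0.3171, 0.2989]
orientation: [-179.9, 0.1, -133.3]
force: [0.6, 0.3, -6.5]
opening: 0.0175
gripper_force: 30.0
```

```bash
python3 - <<'E'
from h import *
s=ctrl.snapshot("wrist"); save(s,"w2"); t=ctrl.snapshot("scene"); save(t,"s2"); t=ctrl.snapshot("top"); save(t,"t2")
cv2.imwrite("pics/m2.png",np.vstack([cv2.imread("pics/w2.png")[100:400],cv2.imread("pics/s2.png")[100:400]]))
E
python3 go.py 0.478 -0.0426 0.297 -71.9
```

```text
shift [-0.2071  0.28    0.    ] turn -0.6821 rows>= 6.682094114032595 8.57439287256227 clock 5.6 [-12.8  14.8  -6.8  -0.  -68.3 -30.4]
```

View pics/m2.png

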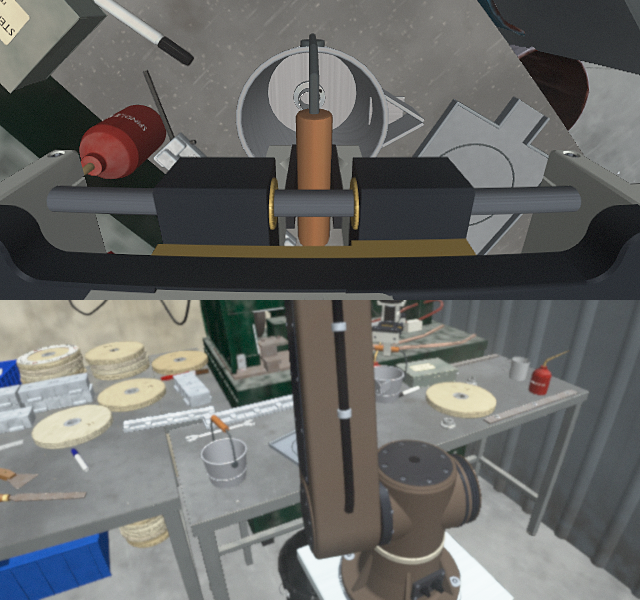

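The pail hangs straight under the grip: grip at (314,180) in the picture, rim centre near (312,110), collar at (309,98) inside. The force of −6.6 N matches pail plus collar. Next I plan the carry.

Run:
```python
from h import *
P0=np.array([.5276,-.3170,.298]);P1=np.array([.478,-.0426,.298]);y0,y1=-133.3,-72.2
N=30; u=np.arange(N+1)/N; f=u**3*(10-15*u+6*u*u)
for c in range(6):
    k=5*c; R=Ro.from_euler("xyz",[180,0,y0+(y1-y0)*f[k]],degrees=True); rows=[]
    for j in range(1,6):
        d=R.inv().apply((P1-P0)*(f[k+j]-f[k]))/.8; rows.append([[round(d[0],3),round(d[1],3),0],round(-(y1-y0)*(f[k+j]-f[k])/90,3)])
    print(rows)
```

```text
[[[np.float64(-0.0), np.float64(0.0), 0], np.float64(-0.0)], [[np.float64(-0.001), np.float64(0.001), 0], np.float64(-0.002)], [[np.float64(-0.002), np.float64(0.002), 0], np.float64(-0.006)], [[np.float64(-0.004), np.float64(0.005), 0], np.float64(-0.013)], [[np.float64(-0.007), np.float64(0.01), 0], np.float64(-0.024)]]
[[[np.float64(-0.005), np.float64(0.006), 0], np.float64(-0.015)], [[np.float64(-0.011), np.float64(0.014), 0], np.float64(-0.035)], [[np.float64(-0.019), np.float64(0.024), 0], np.float64(-0.059)], [[np.float64(-0.028), np.float64(0.035), 0], np.float64(-0.087)], [[np.float64(-0.038), np.float64(0.047), 0], np.float64(-0.118)]]
[[[np.float64(-0.014), np.float64(0.012), 0], np.float64(-0.035)], [[np.float64(-0.028), np.float64(0.024), 0], np.float64(-0.073)], [[np.float64(-0.044), np.float64(0.038), 0], np.float64(-0.113)], [[np.float64(-0.06), np.float64(0.052), 0], np.float64(-0.155)], [[np.float64(-0.077), np.float64(0.066), 0], np.float64(-0.197)]]
[[[np.float64(-0.02), np.float64(0.008), 0], np.float64(-0.042)], [[np.float64(-0.04), np.float64(0.017), 0], np.fl
[... 178 characters left out ...]
64(0.04), 0], np.float64(-0.197)]]
[[[np.float64(-0.016), np.float64(0.001), 0], np.float64(-0.032)], [[np.float64(-0.031), np.float64(0.003), 0], np.float64(-0.06)], [[np.float64(-0.043), np.float64(0.004), 0], np.float64(-0.084)], [[np.float64(-0.053), np.float64(0.005), 0], np.float64(-0.103)], [[np.float64(-0.061), np.float64(0.006), 0], np.float64(-0.118)]]
[[[np.float64(-0.006), np.float64(-0.001), 0], np.float64(-0.011)], [[np.float64(-0.009), np.float64(-0.001), 0], np.float64(-0.018)], [[np.float64(-0.011), np.float64(-0.001), 0], np.float64(-0.022)], [[np.float64(-0.012), np.float64(-0.001), 0], np.float64(-0.024)], [[np.float64(-0.012), np.float64(-0.001), 0], np.float64(-0.024)]]
```

Emit:
{"name": "send_rows", "arguments": {"deltas": [[[0, 0, 0], 0], [[-0.001, 0.001, 0], -0.002], [[-0.002, 0.002, 0], -0.006], [[-0.004, 0.005, 0], -0.013], [[-0.007, 0.01, 0], -0.024]]}}

```text
clock: 6.02
tool_pos: [0.5255, -0.3073, 0.2965]
orientation: [180.0, -0.0, -131.1]
force: [0.5, 0.3, -5.8]
opening: 0.0171
gripper_force: 30.0
```

Emit:
{"name": "send_rows", "arguments": {"deltas": [[[-0.005, 0.006, 0], -0.015], [[-0.011, 0.014, 0], -0.035], [[-0.019, 0.024, 0], -0.059], [[-0.028, 0.035, 0], -0.087], [[-0.038, 0.047, 0], -0.118]]}}

```text
clock: 6.43
tool_pos: [0.5169, -0.2585, 0.297]
orientation: [-180.0, 0.0, -120.2]
force: [-0.9, -0.7, -5.6]
opening: 0.0172
gripper_force: 30.0
```

Emit:
{"name": "send_rows", "arguments": {"deltas": [[[-0.014, 0.012, 0], -0.035], [[-0.028, 0.024, 0], -0.073], [[-0.044, 0.038, 0], -0.113], [[-0.06, 0.052, 0], -0.155], [[-0.077, 0.066, 0], -0.197]]}}

```text
clock: 6.85
tool_pos: [0.5024, -0.1783, 0.2972]
orientation: [-180.0, 0.0, -102.4]
force: [-0.1, 0.4, -6.0]
opening: 0.0171
gripper_force: 30.0
```

Emit:
{"name": "send_rows", "arguments": {"deltas": [[[-0.02, 0.008, 0], -0.042], [[-0.04, 0.017, 0], -0.084], [[-0.059, 0.025, 0], -0.124], [[-0.076, 0.032, 0], -0.162], [[-0.093, 0.04, 0], -0.197]]}}

```text
clock: 7.27
tool_pos: [0.4876, -0.0987, 0.2973]
orientation: [-179.9, 0.0, -84.7]
force: [0.6, -0.2, -6.8]
opening: 0.0172
gripper_force: 30.0
```

Emit:
{"name": "send_rows", "arguments": {"deltas": [[[-0.016, 0.001, 0], -0.032], [[-0.031, 0.003, 0], -0.06], [[-0.043, 0.004, 0], -0.084], [[-0.053, 0.005, 0], -0.103], [[-0.061, 0.006, 0], -0.118]]}}

```text
clock: 7.68
tool_pos: [0.4789, -0.051, 0.2972]
orientation: [-180.0, 0.0, -74.2]
force: [-1.6, 0.1, -7.1]
opening: 0.017
gripper_force: 30.0
```

Emit:
{"name": "send_rows", "arguments": {"deltas": [[[-0.006, -0.001, 0], -0.011], [[-0.009, -0.001, 0], -0.018], [[-0.011, -0.001, 0], -0.022], [[-0.012, -0.001, 0], -0.024], [[-0.012, -0.001, 0], -0.024]]}}

```text
clock: 8.1
tool_pos: [0.4774, -0.0427, 0.2969]
orientation: [180.0, -0.0, -72.3]
force: [-0.2, 0.3, -6.9]
opening: 0.0173
gripper_force: 30.0
```

```bash
python3 go.py 0.478 -0.0426 0.234 -72
python3 - <<'E'
from h import *
s=ctrl.snapshot("wrist"); save(s,"w3"); t=ctrl.snapshot("top"); save(t,"t3"); u=ctrl.snapshot("scene"); save(u,"s3")
cv2.imwrite("pics/m3.png",np.hstack([cv2.imread("pics/w3.png")[:,100:500],cv2.resize(cv2.imread("pics/s3.png")[150:310,200:360],(400,400),interpolation=cv2.INTER_CUBIC)]))
E
```

```text
shift [ 0.0001 -0.0007  0.0786] turn -0.0031 rows>= 1.5081518464085022 0.038601731966376514 clock 8.1 [ 18.5   1.6 -22.7   0.  -65.7  -0.8]
```

View pics/m3.png

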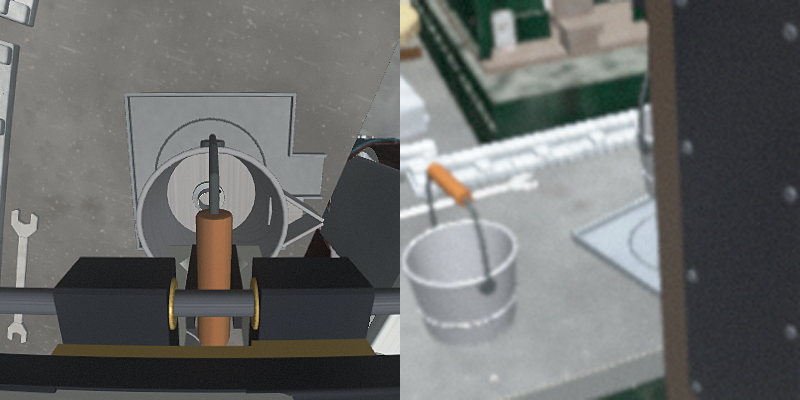

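The wrist view shows the spout (tip at crop (322,222)) pointing the same way as the channel (crop (325,160)). The tray's edge is parallel to the gripper and the collar is inside. The plain pail is untouched. Next I check the centring numerically.

Run:
```python
from h import *
s=ctrl.snapshot("wrist")
c=onz(s,[[226,94],[395,94]],.014)[:,:2]; d=c[1]-c[0]; print("tray corners",c,np.linalg.norm(d),np.degrees(np.arctan2(*d[::-1])))
ex=-d/np.linalg.norm(d); ey=np.array([-ex[1],ex[0]]); print("centre from corners",(c[0]+c[1])/2+.1*ey)
print("tip",onz(s,[[423,222]],.083+.082)[0],"rim L/R",onz(s,[[235,215],[389,215]],.167))
a=np.linspace(0,2*np.pi,9)[:-1]
for x,y in((.4775,-.0427),(.4815,-.0413),(.4735,-.044)): print(proj(s,np.c_[x+.058*np.cos(a),y+.058*np.sin(a),0*a+.167]).round(0).tolist())
a=np.linspace(0,2*np.pi,25)[:-1]
p=proj(s,np.c_[.478+.07*np.cos(a),-.0426+.07*np.sin(a),0*a+.004]); im=s["color"][:,:,::-1].copy()
for q in p: cv2.circle(im,tuple(int(v) for v in q.round()),1,(0,0,255),-1)
p=proj(s,np.c_[.4775+.058*np.cos(a),-.0427+.058*np.sin(a),0*a+.167])
for q in p: cv2.circle(im,tuple(int(v) for v in q.round()),1,(0,255,0),-1)
cv2.imwrite("pics/ov.png",cv2.resize(im[80:280,200:460],(780,600)))
```

```text
tray corners [[ 0.60273422 -0.10287724]
 [ 0.4169182  -0.16202894]] 0.19500389136369045 -162.3419191013526
centre from corners [ 0.47949261 -0.03716473]
tip [ 0.3949316  -0.06472281  0.165     ] rim L/R [[ 0.53571061 -0.026794    0.167     ]
 [ 0.42339883 -0.06255983  0.167     ]]
[[240.0, 196.0], [249.0, 249.0], [292.0, 281.0], [346.0, 277.0], [384.0, 239.0], [383.0, 184.0], [339.0, 145.0], [277.0, 151.0]]
[[234.0, 196.0], [244.0, 250.0], [287.0, 281.0], [341.0, 277.0], [379.0, 239.0], [378.0, 185.0], [333.0, 145.0], [271.0, 151.0]]
[[246.0, 196.0], [254.0, 249.0], [297.0, 281.0], [351.0, 277.0], [389.0, 239.0], [389.0, 184.0], [344.0, 145.0], [282.0, 151.0]]
```

View pics/ov.png

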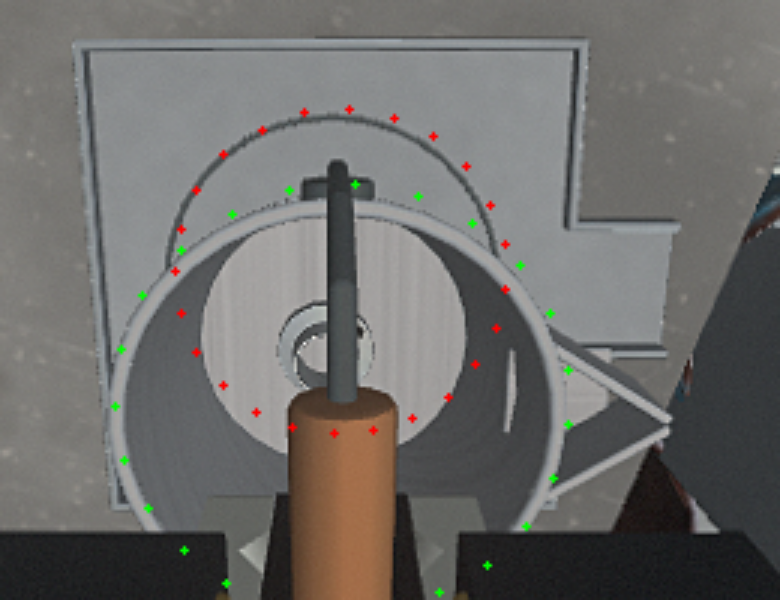

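The ring and the pail show the same small overlay bias, so the pail is centred over the ring to about 2 mm and aligned. I lower it now.

Emit:
{"name": "send_rows", "arguments": {"deltas": [[[0, 0, 0.005], 0], [[0, 0, 0.018], 0], [[0, 0, 0.034], 0], [[0, 0, 0.048], 0], [[0, 0, 0.06], 0]]}}

```text
clock: 8.72
tool_pos: [0.4768, -0.0427, 0.2472]
orientation: [179.9, 0.0, -72.3]
force: [-0.9, -0.4, -6.1]
opening: 0.017
gripper_force: 30.0
```

Emit:
{"name": "send_rows", "arguments": {"deltas": [[[0, 0, 0.009], 0], [[0, 0, 0.015], 0], [[0, 0, 0.02], 0], [[0, 0, 0.023], 0], [[0, 0, 0.025], 0]]}}

```text
clock: 9.13
tool_pos: [0.4776, -0.0426, 0.2289]
orientation: [-180.0, -0.0, -72.3]
force: [-1.4, -0.6, -6.5]
opening: 0.0173
gripper_force: 30.0
```

Emit:
{"name": "send_rows", "arguments": {"deltas": [[[0, 0, 0.001], 0], [[0, 0, 0.003], 0], [[0, 0, 0.005], 0], [[0, 0, 0.006], 0], [[0, 0, 0.007], 0]]}}

```text
clock: 9.55
tool_pos: [0.4774, -0.0426, 0.2234]
orientation: [-180.0, 0.0, -72.3]
force: [0.1, 0.2, -5.1]
opening: 0.017
gripper_force: 30.0
```

Force has dropped slightly, so I continue in 1 mm steps.

Emit:
{"name": "send_rows", "arguments": {"deltas": [[[0, 0, 0.0005], 0], [[0, 0, 0.001], 0], [[0, 0, 0.0015], 0], [[0, 0, 0.002], 0], [[0, 0, 0.002], 0]]}}

```text
clock: 9.97
tool_pos: [0.4775, -0.0425, 0.2218]
orientation: [-180.0, -0.0, -72.3]
force: [0.2, -0.3, -5.9]
opening: 0.0176
gripper_force: 30.0
```

Emit:
{"name": "send_rows", "arguments": {"deltas": [[[0, 0, 0.0005], 0], [[0, 0, 0.001], 0], [[0, 0, 0.001], 0], [[0, 0, 0.001], 0], [[0, 0, 0.001], 0]]}}

```text
clock: 10.38
tool_pos: [0.4778, -0.0425, 0.2213]
orientation: [-179.9, -0.0, -72.3]
force: [1.3, -0.1, -3.6]
opening: 0.017
gripper_force: 30.0
```

Emit:
{"name": "send_rows", "arguments": {"deltas": [[[0, 0, 0.0005], 0], [[0, 0, 0.001], 0], [[0, 0, 0.001], 0], [[0, 0, 0.001], 0], [[0, 0, 0.001], 0]]}}

```text
clock: 10.8
tool_pos: [0.4781, -0.0426, 0.2209]
orientation: [-179.9, -0.0, -72.2]
force: [1.2, -1.9, 3.8]
opening: 0.0174
gripper_force: 30.0
```

Emit:
{"name": "send_rows", "arguments": {"deltas": [[[0, 0, 0.0005], 0], [[0, 0, 0.001], 0], [[0, 0, 0.001], 0], [[0, 0, 0.001], 0], [[0, 0, 0.001], 0]]}}

```text
clock: 11.22
tool_pos: [0.4784, -0.0427, 0.2208]
orientation: [-179.9, -0.1, -72.2]
force: [1.1, -2.4, 9.6]
opening: 0.0168
gripper_force: 30.0
```

It is standing, with a light push on the floor. I relieve the push and open.

Emit:
{"name": "send_rows", "arguments": {"deltas": [[[0, 0, -0.0005], 0], [[0, 0, -0.001], 0], [[0, 0, -0.001], 0], [[0, 0, -0.001], 0], [[0, 0, -0.001], 0]]}}

```text
clock: 11.63
tool_pos: [0.478, -0.0427, 0.2208]
orientation: [-179.9, -0.0, -72.2]
force: [1.9, -2.1, 5.5]
opening: 0.0169
gripper_force: 30.0
```

Emit:
{"name": "send_rows", "arguments": {"deltas": [[[0, 0, 0], 0], [[0, 0, 0], 0], [[0, 0, 0], 0], [[0, 0, 0], 0], [[0, 0, 0], 0]], "gripper": 0.7}}

```text
clock: 12.05
tool_pos: [0.477, -0.0425, 0.2197]
orientation: [179.9, 0.0, -72.3]
force: [0.1, 0.1, 1.0]
opening: 0.0448
gripper_force: 0.0
```

Emit:
{"name": "send_rows", "arguments": {"deltas": [[[0, 0, 0], 0], [[0, 0, 0], 0], [[0, 0, 0], 0], [[0, 0, 0], 0], [[0, 0, 0], 0]]}}

```text
clock: 12.47
tool_pos: [0.4774, -0.0425, 0.2202]
orientation: [-180.0, 0.0, -72.3]
force: [-0.2, 0.5, 0.6]
opening: 0.0612
gripper_force: 0.0
```

Emit:
{"name": "send_rows", "arguments": {"deltas": [[[0, 0, -0.01], 0], [[0, 0, -0.03], 0], [[0, 0, -0.06], 0], [[0, 0, -0.09], 0], [[0, 0, -0.12], 0]]}}

```text
clock: 12.88
tool_pos: [0.4772, -0.0427, 0.3179]
orientation: [-180.0, -0.0, -72.3]
force: [0.2, -0.1, -0.0]
opening: 0.0613
gripper_force: 0.0
```

Run:
```python
from h import *
s=ctrl.snapshot("wrist"); im=s["color"][:,:,::-1].copy()
a=np.linspace(0,2*np.pi,25)[:-1]
for z,r,c in((.004,.07,(0,0,255)),(.089,.058,(0,255,0))):
    for q in proj(s,np.c_[.478+r*np.cos(a),-.0426+r*np.sin(a),0*a+z]): cv2.circle(im,tuple(int(v) for v in q.round()),1,c,-1)
cv2.imwrite("pics/end.png",im)
print(ctrl.get_obs()["clock"])
```

```text
12.9333
```

View pics/end.png

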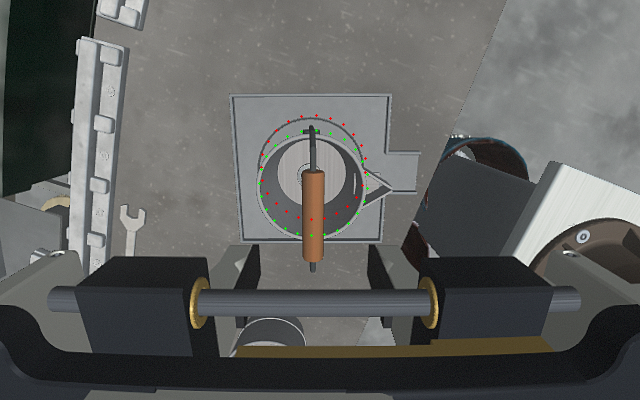

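The pail stands in the ring, rim centred near (312,187), with the spout (tip at (393,187)) towards the channel. The collar is inside and the fingers are clear of the bail. I hand it in.

Emit:
{"name": "send_rows", "arguments": {"deltas": [[[0, 0, 0], 0], [[0, 0, 0], 0], [[0, 0, 0], 0], [[0, 0, 0], 0], [[0, 0, 0], 0]]}}

```text
clock: 13.35
tool_pos: [0.4771, -0.0426, 0.3154]
orientation: [179.9, 0.0, -72.3]
force: [-0.0, 0.4, 0.2]
opening: 0.0614
gripper_force: 0.0
```

```bash
python3 -c "
from plant import ctrl
print(ctrl.close_job())"
```

```text
the job is handed in; nothing more can be done
None
```

The job is handed in at 13.4 s (no verdict came back): the spouted pail stands released in the tray's ring, spout towards the drain channel and collar inside, and I moved nothing else.

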